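Read the book's inventory label and snap the hand scanner back into its spring clips

ROBOT

A 7-joint arm with a two-finger parallel gripper is mounted at the origin on a cart in front of the work surface, level with it; the furniture and walls round the work are solid. World frame = base frame: x ahead of the robot, y to its left, z up, the work surface at z = 0. Lengths are in m, angles in rad, forces in N, time in s.
With the tool pointing down it reaches from about 0.4 to 0.925 m from the base axis. Payload 4.1 kg.
Tool frame: the origin (TCP) lies midway between the tips of the shut fingers; the grasp point (between the pads) lies 19 mm behind it (ctrl.grip_depth is the z of the grasp point in the tool frame, in m); z points along the fingers, y is the line along which they close (so a half turn about z gives the same grasp; the last joint's range is limited). The gripper opens to 85 mm and grips with 20 to 120 N. Pads are 22 mm wide; open, the fingers measure 114 mm over their backs; the gripper's body (76 mm by 85 mm) begins 54 mm behind the grasp point. The pads swing forward as they close: fully open they stand 13 mm farther back than shut.
Start: joints at [-1.249, 0.398, 0.045, 1.537, -0.019, 1.207, -0.051], TCP at [0.266, 0.593, 0.203] pointing down, gripper open.
Joint ranges: [-2.82, 2.82], [-0.49, 2.23], [-1.37, 1.46], [0, 2.46], [-1.36, 4.5], [0.23, 2], [-2.94, 2.94]. Speed limits (rad/s): [2.57, 2.57, 3.14, 3.14, 3.14, 3.14, 3.14].

INTERFACE

Orientations are given as a unit quaternion [x, y, z, w].
In Python, from bench import ctrl gives the robot as it stands. The module is installed in compiled form; this text tells all that it offers.
- The arm moves only by the tool drive_tool, never from a script. Its argument "series" is a list of rows, each a list of 5 numbers: the opening, from 0 (shut) to 1 (fully open), then the shift along the world's x, y, z normalised to -1 to 1, where 1 is 0.5 m, then the turn about the world's z normalised to -1 to 1, where 1 is 0.15 rad. A call has exactly 10 rows; each row shifts and turns the commanded pose from where the row before left it; what a row does not reach is not made up. A row lasts 1/10 s, in which the tool goes at most 50 mm and 8.59 degrees, less where a joint would pass 70% of its speed; a pose out of reach is approached as far as the arm can. A call with a number of a shift or a turn outside -1 to 1 is refused whole. A call with a gripper value outside its range is refused whole. The fingers move at their own pace and stop on an object; "grip_force" is the grip in N (left out, the last holds). Time passes only in rows, so rows that do not move let the fingers close, or fill a call up. It gives the time, the measured TCP pose, the force, the opening and the grip force at its end, in the units of the state.
- ctrl.sense(): the state, without advancing time (a new reading comes with each control period).
- ctrl.camera(name): name is "side" or "top" or "wrist"; returns (picture, depth): 480x640x3 uint8, red, green, blue; 480x640 float32, m along the optical axis (not along the pixel's ray), 0 where there is no reading.
- ctrl.get_calibration(name): a dict with "fx", "fy", "cx", "cy" (pixels), "R" (3x3) and "t" (3): a world point X has camera coordinates R X + t; the wrist camera has in their place "mount" (4x4, takes a point from camera to tool coordinates, whose origin is the TCP and whose axes are the flange's). Camera axes: x right, y down, z forward; pixel columns grow to the right and rows downward; lengths in m; the calibration is good to about 2 mm. The wrist camera is an equidistant fisheye: a pixel r from the principal point sees the ray r / f radians off the axis. A picture is of the moment at which its call begins: read the wrist's pose just before it. get_calibration takes no time and is no camera call.
- ctrl.hand_in(): hands the job in; it is judged then, once.
The state is a dict: "t": time; "q": joint angles; "qvel": joint speeds; "joint_efforts": joint torques, N m; "tcp_pos": TCP position; "tool_rot": TCP orientation; "force": force on the tool from outside, world axes, zero at the start; "ft_torque": the same for the moment, N m; "finger_gap": finger opening in m; "grasp_force": force on a finger pad.
Only numpy, scipy, OpenCV 4.12 (cv2) and the standard library are available. Lean on these libraries where they do the work, as an engineer would, in place of code of your own. Each camera call takes 0.05 s, during which the arm holds its last target. There are 200 camera calls.

TASK

Pick up the hand scanner and point its lens squarely at the middle of the striped label on the upper book's spine, from roughly 8 cm away and without touching the books, and keep it steady there for a good second so that the label is read. Then put the scanner away: press its two metal ends straight down between the spring jaws of the holder until it snaps fully home (either way round), and let go. Leave the other things on the desk where they are.

Things in the scene. Friction and masses are not known exactly. Their poses are not given: they have to be found in the camera images.
- scanner: Hand scanner: eight-sided rod along its x axis, 166 mm long, 0.12 kg, lying flat on the desk at the start. Origin: mid-length, on its underside; z up, +x to the lens end; central axis 16 mm above the origin. Grey plastic middle (|x| < 48 mm) 32 mm across flats: grip here. Bare aluminium ends (|x| 48 to 74 mm) 26 mm across flats, with 45-degree chamfers that spread the holder's jaws.
- scanner_mid (a point): The middle of the scanner on its central axis; axes as the scanner's.
- scanner_lens (a point): Centre of the lens face on the black round snout (20 mm wide) at the scanner's +x end, 86 mm from scanner_mid; the scanner looks along +x of this frame. The other end (x = -80 mm) has only a small black knob. The thin rubber button on top need not be pressed.
- label (a point): Centre of the striped paper label, 64 mm wide, 32 mm high, on the spine of the upper of two stacked books (stack 95 mm high, fixed); label centre 76 mm above the desk. Its x axis points level into the book, so the label is read by looking along this +x; y runs along the spine, z up.
- books: The lower, larger book of the stack (146 x 272 x 57 mm), carrying the upper one (143 x 234 x 38 mm). Origin: centre of its underside on the desk; spine at x = -73 mm, z up.
- holder: Scanner holder, fixed: dark wooden base 180 x 76 x 10 mm, long along its x. Origin: centre of its underside, z up. Two steel clips, 14 mm long, centred at x = -60 and +60 mm, 105 mm of open space for the fingers between them. Each is a saddle under two upright sprung jaws facing each other across y. Their flared tips are 73 mm above the desk, 39 mm apart, narrowing to a 15 mm gap at 59 mm.
- seat (a point): Where scanner_mid lies when fully home: 48 mm above the holder's origin; the holder's axes. The scanner's axis then lies level along x of this frame, lens at either end, with 5 mm axial play. Pressed from above by its ends, the jaws give way (10 to 15 N downward in all), then close over the ends, pull them onto the saddles and hold them.
- mug: Stoneware mug, 91 mm wide, 101 mm high, at the back; bystander. Origin: centre of its underside.
- stamp: Wooden hand stamp with a turned knob, 24 x 40 mm, 64 mm high; bystander. Origin: centre of its underside.
- spool: Wooden spool of thread, 28 mm wide, 36 mm high; bystander. Origin: centre of its underside.
- eraser: Eraser, 19 x 42 x 12 mm; bystander. Origin: centre of its underside.

How it is judged:
On the way:
1. the lens looks squarely at the label from 40 to 130 mm, steadily for 1 s: the label's centre within 22 mm sideways and 14 mm in height of the line of sight, within 0.35 rad of square (x of label in the frame of scanner_lens between 0.04 and 0.13 m and y of label in the frame of scanner_lens between -0.022 and 0.022 m and z of label in the frame of scanner_lens between -0.014 and 0.014 m and angle between the x axis of scanner_lens and the x axis of label, either way round below 0.35 rad and linear speed of scanner below 0.03 m/s and angular speed of scanner below 0.3 rad/s), for 1 s.
At the end, for the whole second after the job is handed in: The scanner lies at rest, snapped fully home in both clips of the holder: its middle within 8 mm of the seat along the holder and within 3 mm across and in height, its axis within 0.06 rad of the holder's, either way round (horizontal distance between scanner_mid and seat below 0.008 m and y of scanner_mid in the frame of seat between -0.003 and 0.003 m and z of scanner_mid in the frame of seat between -0.003 and 0.003 m and angle between the x axis of scanner and the x axis of holder, either way round below 0.06 rad and linear speed of scanner below 0.01 m/s); the robot touches nothing.
It fails at once if the scanner touches the books (contact force between scanner and books above 1 N).
It fails at once if a bystander (mug, stamp, spool, eraser) is moved by more than 30 mm (distance of any of mug, stamp, spool, eraser from where it was at the start of the episode above 0.03 m).
It also fails if it takes over 58 s, if anything falls off the work surface, if the arm or the gripper's body presses on something with over 40 N, if the wrist force passes 120 N, or if a joint passes its speed limit or range.

## Working session

There is one attempt and no reset: what is moved stays moved. The work goes in short steps, Python scripts to look and compute and a tool call to move; the robot and the scene stay as the last step left them, time stands still between calls to the robot, and variables do not carry over. Pictures are saved under pics/ and viewed, at most 10 in all, crops included, and the job is handed in when it is done.

Besides the shell and the picture viewer there is one more tool, called after "Emit:" as a command line: name --pt "numbers of a row" for each row, then --argument value for the rest. drive_tool: Moves the arm, as the interface text tells. Scaled input: -1 to 1 covers 0.5 m each way for a shift and 0.15 rad each way for a turn. Its arguments: {"type":"object","properties":{"series":{"type":"array"},"grip_force":{"type":"number"}},"required":["series"]}

```bash
mkdir -p pics
python3 - <<'E'
from bench import ctrl
import cv2,numpy as np
s=ctrl.sense();print({k:np.round(v,3).tolist() for k,v in s.items()},ctrl.grip_depth)
for n in("top","side"):
    p,d=ctrl.camera(n);cv2.imwrite(f"pics/{n}0.png",p[:,:,::-1]);np.save(f"pics/{n}0.npy",d);np.save(f"pics/{n}0p.npy",p)
    print(n,{k:np.round(v,4).tolist() for k,v in ctrl.get_calibration(n).items()})
E
```

```text
{'t': 0.0, 'q': [-1.249, 0.399, 0.045, 1.538, -0.019, 1.207, -0.051], 'qvel': [0.0, 0.002, -0.001, 0.001, 0.001, -0.001, 0.0], 'joint_efforts': [-0.0, -47.511, 1.364, -25.423, 0.012, 0.009, 0.0], 'tcp_pos': [0.265, 0.593, 0.202], 'tool_rot': [0.209, 0.978, -0.001, -0.0], 'force': [0.066, -0.744, 0.641], 'ft_torque': [-0.015, 0.047, -0.007], 'grasp_force': 0.0, 'finger_gap': 0.085} -0.0187
top {'fx': 452.4695, 'fy': 452.4695, 'cx': 321.4482, 'cy': 234.8545, 'R': [[-0.02, -0.9998, 0.0024], [-0.9876, 0.0193, -0.156], [0.156, -0.0055, -0.9877]], 't': [0.0021, 0.5975, 0.8835]}
side {'fx': 446.6214, 'fy': 446.6214, 'cx': 316.9947, 'cy': 243.682, 'R': [[-0.9972, 0.0749, 0.0082], [0.0375, 0.5878, -0.8081], [-0.0654, -0.8055, -0.5889]], 't': [0.5801, 0.0459, 0.9154]}
```

View pics/top0.png

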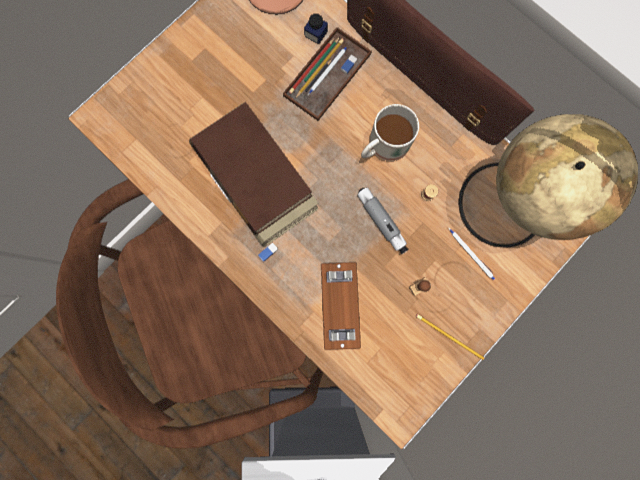

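View pics/side0.png

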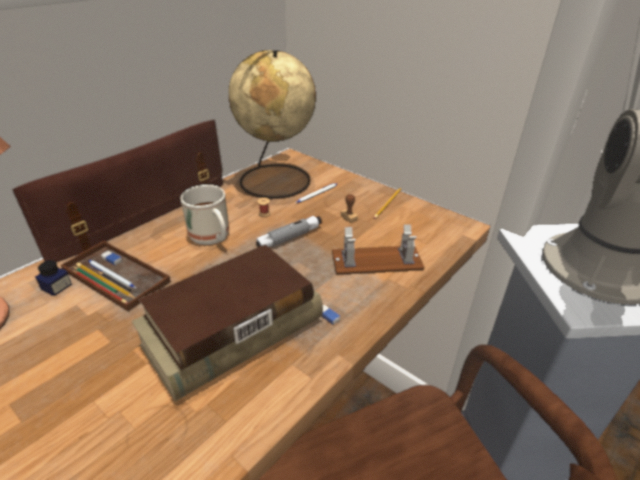

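Top view: scanner runs from (362,192) to (405,250), the holder is at (340,306), the mug at (395,130), the spool at (430,192), the stamp at (420,287) and the eraser at (268,253). The books' spine faces lower-left. In the side view the label is at (253,325).

```bash
cat > h.py <<'E'
import numpy as np,cv2
from bench import ctrl
def ray(n,uv,z):
    c=ctrl.get_calibration(n);R=np.array(c["R"]);t=np.array(c["t"])
    uv=np.atleast_2d(uv).astype(float)
    d=np.c_[(uv[:,0]-c["cx"])/c["fx"],(uv[:,1]-c["cy"])/c["fy"],np.ones(len(uv))]@R
    o=-R.T@t
    return o+d*((z-o[2])/d[:,2])[:,None]
def cloud(n,d):
    c=ctrl.get_calibration(n);R=np.array(c["R"]);t=np.array(c["t"])
    v,u=np.mgrid[:480,:640]
    P=np.stack([(u-c["cx"])/c["fx"]*d,(v-c["cy"])/c["fy"]*d,d],-1)
    return (P-t)@R
E
python3 - <<'E'
from h import *
d=np.load("pics/top0.npy");p=np.load("pics/top0p.npy");C=cloud("top",d)
print("desk z",np.median(C[200:215,320:340,2]))
def rect(m,name,z):
    n,l,s,c=cv2.connectedComponentsWithStats(m.astype(np.uint8));i=1+np.argmax(s[1:,4]);q=np.argwhere(l==i)[:,::-1]
    b=cv2.boxPoints(cv2.minAreaRect(q.astype(np.float32)))
    W=ray("top",b,z);e1=W[1]-W[0];e2=W[2]-W[1];e=max(e1,e2,key=np.linalg.norm)
    print(name,len(q),"ctr",W.mean(0).round(4),"sizes",np.linalg.norm(e1).round(4),np.linalg.norm(e2).round(4),"yaw",np.arctan2(e[1],e[0]).round(4)); return q
v,u=np.mgrid[:480,:640]
def box(u0,u1,v0,v1):return (u>=u0)&(u<=u1)&(v>=v0)&(v<=v1)
q=rect(box(350,415,180,262)&(C[...,2]>.008)&(d>0),"scanner",.016)
# grey body by low saturation
hsv=cv2.cvtColor(p,cv2.COLOR_RGB2HSV)
q2=rect(box(350,415,180,262)&(hsv[...,1]<60),"scanner gray",.020)
rect(box(310,370,255,355)&(C[...,2]>.006)&(C[...,2]<.09),"holder h",.01)
rect(box(310,370,255,355)&(hsv[...,1]>120)&(hsv[...,2]<170),"holder col",.01)
m=box(180,325,95,250)&(C[...,2]>.085)&(C[...,2]<.11);rect(m,"book top",.095)
# clips
for b in((320,362,262,292),(320,362,322,347)):
    m=box(*b)&(C[...,2]>.05);print("clip",m.sum(),C[m].mean(0).round(4),C[m].min(0).round(3),C[m].max(0).round(3))
for n,(a,b,w) in dict(mug=(395,130,35),stamp=(420,287,14),spool=(430,192,12),eraser=(268,253,14)).items():
    m=box(a-w,a+w,b-w,b+w)&(C[...,2]>.006);print(n,C[m].mean(0).round(3),C[m].min(0).round(3),C[m].max(0).round(3))
s=np.load("pics/side0p.npy");S=cloud("side",np.load("pics/side0.npy"))
h=cv2.cvtColor(s,cv2.COLOR_RGB2HSV);m=box(225,280,300,350)&(h[...,1]<50)&(h[...,2]>120)
m=cv2.morphologyEx(m.astype(np.uint8),cv2.MORPH_CLOSE,np.ones((5,5)))
q=rect(m>0,"label(wrong cam)",.076);r=cv2.minAreaRect(q.astype(np.float32))
print("label px",r,"ctr world",ray("side",r[0],.076).round(4),"depthmean",S[q[:,1],q[:,0]].mean(0).round(4))
P=S[q[:,1],q[:,0]];A=P-P.mean(0);print("normal",np.linalg.svd(A,full_matrices=False)[2][2].round(3))
a=cv2.resize(p[175:265,340:420,::-1],None,fx=5,fy=5,interpolation=2);b=cv2.resize(s[290:360,210:300,::-1],(400,450),interpolation=2)
cv2.imwrite("pics/crop.png",np.hstack([a,b]))
E
```

```text
desk z 9.516849468818631e-05
scanner 1093 ctr [ 0.6328 -0.141   0.016 ] sizes 0.0353 0.1656 yaw -2.5756
scanner gray 1224 ctr [ 0.6278 -0.1324  0.02  ] sizes 0.0629 0.1646 yaw -2.6392
holder h 3097 ctr [ 0.455  -0.0457  0.01  ] sizes 0.0774 0.1798 yaw -3.1237
holder col 2369 ctr [ 0.4542 -0.046   0.01  ] sizes 0.0778 0.1783 yaw -3.1273
book top 7984 ctr [0.7333 0.1342 0.095 ] sizes 0.1476 0.24 yaw -2.5383
clip 124 [ 0.5131 -0.0435  0.088 ] [ 0.452 -0.068  0.051] [ 0.522 -0.005  0.966]
clip 127 [ 0.3975 -0.0459  0.1021] [ 0.388 -0.07   0.051] [ 0.452 -0.005  0.966]
mug [ 0.804 -0.16   0.076] [ 0.452 -0.261  0.006] [ 0.918 -0.005  0.966]
stamp [ 0.489 -0.208  0.04 ] [ 0.452 -0.228  0.006] [ 0.509 -0.005  0.966]
spool [ 0.685 -0.238  0.05 ] [ 0.452 -0.256  0.006] [ 0.704 -0.005  0.966]
eraser [0.574 0.106 0.021] [ 0.452 -0.005  0.006] [0.596 0.126 0.966]
label(wrong cam) 258 ctr [0.4185 0.126  0.076 ] sizes 0.0867 0.0302 yaw -1.1076
label px ((252.98915100097656, 325.4794006347656), (15.64908218383789, 45.45685577392578), 62.241458892822266) ctr world [[0.6932 0.1913 0.076 ]] depthmean [0.6923 0.1928 0.0837]
normal [-0.471  0.63  -0.618]
```

View pics/crop.png

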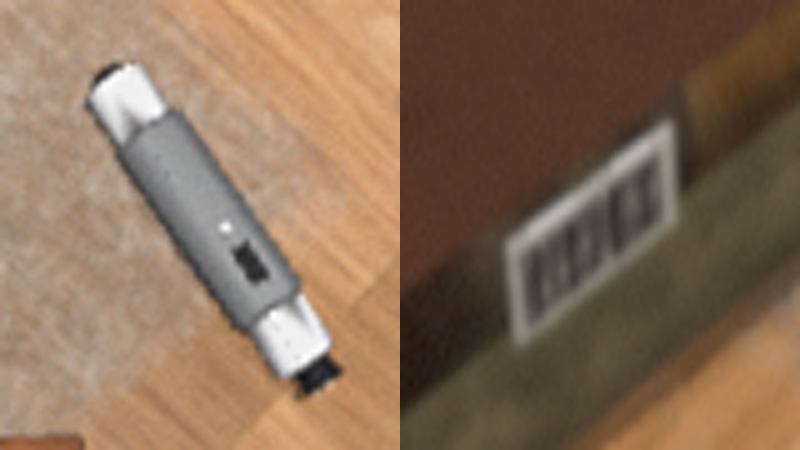

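Emit:
drive_tool --pt "1 0.037 -0.0732 0 -0.718" --pt "1 0.037 -0.0732 0 -0.718" --pt "1 0.037 -0.0732 0 -0.718" --pt "1 0.037 -0.0732 0 -0.718" --pt "1 0.037 -0.0732 0 -0.718" --pt "1 0.037 -0.0732 0 -0.718" --pt "1 0.037 -0.0732 0 -0.718" --pt "1 0.037 -0.0732 0 -0.718" --pt "1 0.037 -0.0732 0 -0.718" --pt "1 0.037 -0.0732 0 -0.718" --grip_force 80

```text
t: 1.1
tcp_pos: [0.4507, 0.2256, 0.2025]
tool_rot: [0.682, 0.731, -0.0, -0.0]
force: [0.8, 0.6, 0.1]
finger_gap: 0.0851
grasp_force: 0.0
```

Emit:
drive_tool --pt "1 0.037 -0.0732 0 -0.718" --pt "1 0.037 -0.0732 0 -0.718" --pt "1 0.037 -0.0732 0 -0.718" --pt "1 0.037 -0.0732 0 -0.718" --pt "1 0.037 -0.0732 0 -0.718" --pt "1 0.037 -0.0732 0 -0.718" --pt "1 0.037 -0.0732 0 -0.718" --pt "1 0.037 -0.0732 0 -0.718" --pt "1 0.037 -0.0732 0 -0.718" --pt "1 0.037 -0.0732 0 -0.718"

```text
t: 2.1
tcp_pos: [0.6358, -0.1397, 0.2022]
tool_rot: [0.961, 0.278, -0.0, -0.0]
force: [1.3, 0.1, 0.3]
finger_gap: 0.0857
grasp_force: 0.0
```

```bash
cat >> h.py <<'E'
from scipy.spatial.transform import Rotation as Ro
def st():
    s=ctrl.sense();R=Ro.from_quat(s["tool_rot"]).as_matrix();p=np.array(s["tcp_pos"])
    print("t",round(s["t"],2),"tcp",p.round(4),"yaw y",np.arctan2(R[1,1],R[0,1]).round(4),"z",R[:,2].round(3),"F",np.round(s["force"],1),"gap",round(s["finger_gap"],4),"gf",round(s["grasp_force"],1),"q7",round(s["q"][6],2))
    return p,R
def wray(uv,z,p,R):
    c=ctrl.get_calibration("wrist");M=np.array(c["mount"]);uv=np.atleast_2d(uv).astype(float)
    x=uv[:,0]-c["cx"];y=uv[:,1]-c["cy"];r=np.hypot(x/c["fx"],y/c["fy"])
    k=np.sin(r)/np.maximum(np.hypot(x,y),1e-9)
    d=np.c_[x*k,y*k,np.cos(r)]@M[:3,:3].T@R.T;o=R@M[:3,3]+p
    return o+d*((z-o[2])/d[:,2])[:,None]
E
python3 - <<'E'
from h import *
p,R=st();im,d=ctrl.camera("wrist");cv2.imwrite("pics/w1.png",im[:,:,::-1]);np.savez("pics/w1",im=im,p=p,R=R)
E
```

```text
t 2.1 tcp [ 0.6358 -0.1397  0.2022] yaw y -1.0078 z [-0.001  0.    -1.   ] F [1.3 0.1 0.3] gap 0.0857 gf 0.0 q7 -0.58
```

View pics/w1.png

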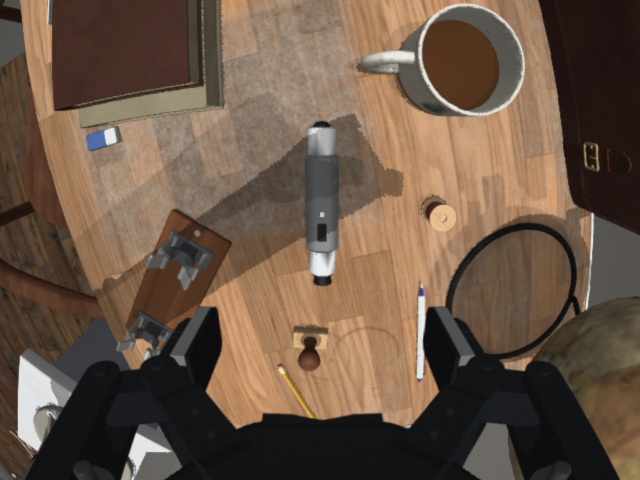

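The wrist view shows the scanner upright in the image, with its knob end at (322,122) and its lens snout at (322,285). The grey body's edges are at about u=305 and 339.

Run:
```python
from h import *
f=np.load("pics/w1.npz");p,R=f["p"],f["R"]
W=wray([[321,122],[322,285],[322,157],[322,250]],.016,p,R)
print(W.round(4))
for a,b in((W[0],W[1]),(W[2],W[3])):
    e=b-a;print(np.linalg.norm(e).round(4),np.arctan2(e[1],e[0]).round(4),((a+b)/2).round(4))
e=(W[1]-W[0]);e/=np.linalg.norm(e);print("mid",((W[0]+W[1])/2-.003*e).round(4))
```

```text
[[ 0.7015 -0.0974  0.016 ]
 [ 0.5598 -0.1883  0.016 ]
 [ 0.6735 -0.1163  0.016 ]
 [ 0.5934 -0.167   0.016 ]]
0.1684 -2.5715 [ 0.6307 -0.1428  0.016 ]
0.0948 -2.5771 [ 0.6334 -0.1417  0.016 ]
mid [ 0.6332 -0.1412  0.016 ]
```

Emit:
drive_tool --pt "1 -0.002 -0.001 -0.05 0" --pt "1 -0.001 -0.001 -0.06 0" --pt "1 0 0 -0.06 0" --pt "1 0 0 -0.06 0" --pt "1 0 0 -0.06 0" --pt "1 0 0 -0.05 0" --pt "1 0 0 -0.03 0" --pt "1 0 0 -0.02 0" --pt "1 0 0 -0.01 0" --pt "1 0 0 0 0"

```text
t: 3.15
tcp_pos: [0.6342, -0.1397, 0.0029]
tool_rot: [0.96, 0.28, 0.0, 0.0]
force: [-0.2, -0.7, 0.1]
finger_gap: 0.0854
grasp_force: 0.0
```

Emit:
drive_tool --pt "0 0 0 0 0" --pt "0 0 0 0 0" --pt "0 0 0 0 0" --pt "0 0 0 0 0" --pt "0 0 0 0 0" --pt "0 0 0 0 0" --pt "0 0 0 0 0" --pt "0 0 0 0 0" --pt "0 0 0 0 0" --pt "0 0 0 0 0"

```text
t: 4.15
tcp_pos: [0.6344, -0.1396, 0.0044]
tool_rot: [0.96, 0.28, 0.001, -0.0]
force: [-2.6, 0.8, 8.2]
finger_gap: 0.0004
grasp_force: 4.5
```

```bash
python3 -c "
from h import *
st()"
```

```text
t 4.15 tcp [ 0.6344 -0.1396  0.0044] yaw y -1.004 z [ 0.001  0.001 -1.   ] F [-2.6  0.8  8.2] gap 0.0004 gf 4.5 q7 -0.46
```

Run:
```python
from h import *
a=ctrl.camera("wrist")[0];b=ctrl.camera("side")[0][180:300,200:440]
cv2.imwrite("pics/w2.png",np.vstack([cv2.resize(a,(480,360)),cv2.resize(b,(480,240))])[:,:,::-1])
```

```text
(no output)
```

View pics/w2.png

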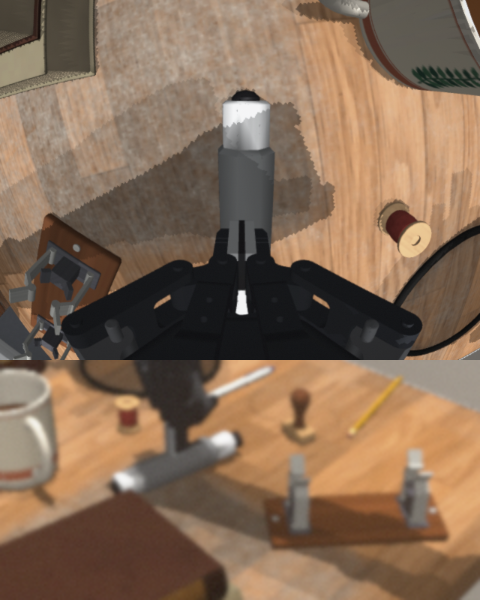

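The wrist view shows the fingers shut at about (240,240), with the scanner still lying flat underneath. The side view suggests a grey fingertip standing on or at the scanner. I'll check its height by depth.

Run:
```python
from h import *
st();q=ctrl.sense()["q"];print(np.round(q,3))
im,d=ctrl.camera("side");C=cloud("side",d)
cv2.imwrite("pics/s3.png",cv2.resize(im[180:260,230:350,::-1],(720,480),interpolation=cv2.INTER_CUBIC))
for v in range(212,246,3): print(v,[(u,*(C[v,u]*1000).astype(int)) for u in range(276,304,4)])
```

```text
t 4.25 tcp [ 0.6344 -0.1396  0.0045] yaw y -1.004 z [ 0.001  0.001 -1.   ] F [-2.4  1.4  8.2] gap 0.0 gf 4.5 q7 -0.46
[-0.277  0.689  0.612  1.72  -0.491  0.89  -0.46 ]
212 [(276, np.int64(661), np.int64(-251), np.int64(-1)), (280, np.int64(652), np.int64(-247), np.int64(0)), (284, np.int64(641), np.int64(-123), np.int64(78)), (288, np.int64(633), np.int64(-110), np.int64(85)), (292, np.int64(625), np.int64(-104), np.int64(89)), (296, np.int64(617), np.int64(-114), np.int64(83)), (300, np.int64(604), np.int64(-244), np.int64(1))]
215 [(276, np.int64(661), np.int64(-235), np.int64(0)), (280, np.int64(652), np.int64(-236), np.int64(0)), (284, np.int64(642), np.int64(-130), np.int64(66)), (288, np.int64(633), np.int64(-125), np.int64(69)), (292, np.int64(625), np.int64(-133), np.int64(63)), (296, np.int64(614), np.int64(-232), np.int64(0)), (300, np.int64(604), np.int64(-232), np.int64(0))]
218 [(276, np.int64(661), np.int64(-226), np.int64(-2)), (280, np.int64(652), np.int64(-221), np.int64(0)), (284, np.int64(642), np.int64(-132), np.int64(57)), (288, np.int64(633), np.int64(-126), np
[... 2769 characters left out ...]
.int64(-107), np.int64(13)), (280, np.int64(653), np.int64(-119), np.int64(4)), (284, np.int64(644), np.int64(-126), np.int64(0)), (288, np.int64(635), np.int64(-127), np.int64(-1)), (292, np.int64(627), np.int64(-122), np.int64(1)), (296, np.int64(618), np.int64(-125), np.int64(-1)), (300, np.int64(609), np.int64(-122), np.int64(0))]
245 [(276, np.int64(661), np.int64(-113), np.int64(1)), (280, np.int64(653), np.int64(-113), np.int64(0)), (284, np.int64(644), np.int64(-116), np.int64(-1)), (288, np.int64(636), np.int64(-113), np.int64(0)), (292, np.int64(627), np.int64(-112), np.int64(0)), (296, np.int64(618), np.int64(-109), np.int64(2)), (300, np.int64(610), np.int64(-113), np.int64(-1))]
```

View pics/s3.png

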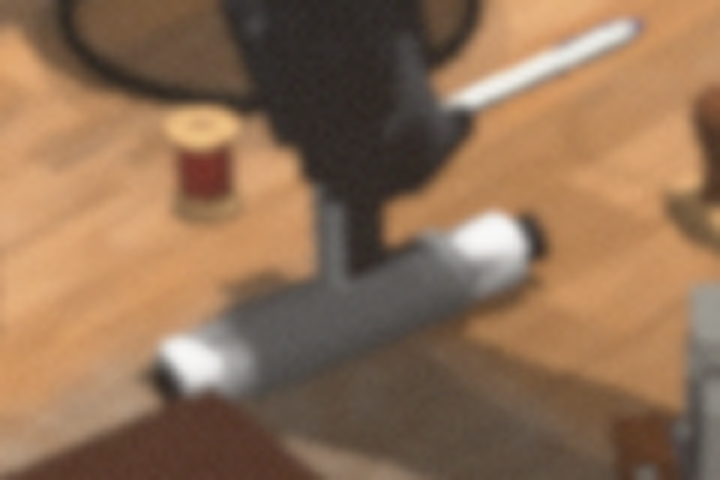

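The side depth puts the shut fingertips at z≈33 mm, standing on the scanner's top, while the TCP reads 4.5 mm. So the real tips are about 28 mm higher than the stated TCP. I'll open and go lower, watching the force.

Emit:
drive_tool --pt "1 0 0 0.004 0" --pt "1 0 0 0 0" --pt "1 0 0 0 0" --pt "1 0 0 0 0" --pt "1 0 0 0 0" --pt "1 0 0 0 0" --pt "1 0 0 -0.014 0" --pt "1 0 0 -0.01 0" --pt "1 0 0 -0.01 0" --pt "1 0 0 0 0"

```text
t: 5.3
tcp_pos: [0.6331, -0.1393, -0.0135]
tool_rot: [0.96, 0.28, -0.001, -0.0]
force: [-0.1, 0.3, -0.1]
finger_gap: 0.0856
grasp_force: 0.0
```

Run:
```python
from h import *
p,R=st()
im,d=ctrl.camera("side");C=cloud("side",d);np.savez("pics/s4",im=im,d=d)
# gripper points: near tool axis, print lowest pts along tool y
A=(C-p)@R; m=(d>0)&(abs(A[...,0])<.013)&(abs(A[...,1])>.036)&(abs(A[...,1])<.06)&(C[...,2]>.006)&(C[...,2]<.2)
for s in(-1,1):
    k=m&(np.sign(A[...,1])==s);z=C[k][:,2];print(s,k.sum(),np.sort(z)[:8].round(3))
```

```text
t 5.3 tcp [ 0.6331 -0.1393 -0.0135] yaw y -1.0039 z [-0.002  0.    -1.   ] F [-0.1  0.3 -0.1] gap 0.0856 gf 0.0 q7 -0.45
-1 400 [0.027 0.029 0.03  0.03  0.03  0.032 0.032 0.032]
1 204 [0.028 0.028 0.03  0.03  0.03  0.03  0.031 0.031]
```

The open tips measure 28 mm high, which confirms the 28 mm offset. I'll go down 12 mm more and close.

Emit:
drive_tool --pt "1 0 0 -0.012 0" --pt "1 0 0 -0.012 0" --pt "1 0 0 0 0" --pt "0 0 0 0 0" --pt "0 0 0 0 0" --pt "0 0 0 0 0" --pt "0 0 0 0 0" --pt "0 0 0 0 0" --pt "0 0 0 0 0" --pt "0 0 0 0 0"

```text
t: 6.35
tcp_pos: [0.6346, -0.14, -0.0237]
tool_rot: [0.96, 0.28, 0.001, 0.0]
force: [-0.5, -0.7, 3.5]
finger_gap: 0.0302
grasp_force: 79.7
```

```bash
python3 -c "
from h import *
st()"
```

```text
t 6.35 tcp [ 0.6346 -0.14   -0.0237] yaw y -1.004 z [ 0.001 -0.    -1.   ] F [-0.5 -0.7  3.5] gap 0.0302 gf 79.7 q7 -0.44
```

Emit:
drive_tool --pt "0 0 0 0.01 0" --pt "0 0 0 0.03 0" --pt "0 0 0 0.05 0" --pt "0 0 0 0.05 0" --pt "0 0 0 0.06 0" --pt "0 0 0 0.06 0" --pt "0 0 0 0.04 0" --pt "0 0 0 0.02 0" --pt "0 0 0 0 0" --pt "0 0 0 0 0"

```text
t: 7.35
tcp_pos: [0.6333, -0.1392, 0.1349]
tool_rot: [0.96, 0.28, -0.001, -0.0]
force: [0.3, -0.5, -1.0]
finger_gap: 0.0307
grasp_force: 79.2
```

Emit:
drive_tool --pt "0 -0.004 0.054 0 0.6" --pt "0 -0.004 0.054 0 0.6" --pt "0 -0.004 0.054 0 0.6" --pt "0 -0.004 0.054 0 0.6" --pt "0 -0.004 0.054 0 0.6" --pt "0 -0.004 0.054 0 0.6" --pt "0 -0.004 0.054 0 0.6" --pt "0 -0.004 0.054 0 0.6" --pt "0 -0.004 0.054 0 0.6" --pt "0 -0.004 0.054 0 0.6"

```text
t: 8.35
tcp_pos: [0.6125, 0.1313, 0.1339]
tool_rot: [0.742, 0.671, -0.002, -0.001]
force: [0.2, 0.0, -1.0]
finger_gap: 0.03
grasp_force: 79.3
```

Emit:
drive_tool --pt "0 -0.004 0.054 0 0.6" --pt "0 -0.004 0.054 0 0.6" --pt "0 -0.004 0.054 0 0.6" --pt "0 -0.004 0.054 0 0.6" --pt "0 -0.004 0.054 0 0.6" --pt "0 -0.004 0.054 0 0.6" --pt "0 -0.004 0.054 0 0.6" --pt "0 -0.002 0.02 0 0.6" --pt "0 0 0 0 0" --pt "0 0 0 0 0"

```text
t: 9.35
tcp_pos: [0.5984, 0.3279, 0.1342]
tool_rot: [0.46, 0.888, -0.001, -0.0]
force: [0.1, -0.1, -1.1]
finger_gap: 0.0307
grasp_force: 79.3
```

Run:
```python
from h import *
p,R=st()
im,d=ctrl.camera("side");C=cloud("side",d);A=(C-p)@R
cv2.imwrite("pics/s5.png",im[:,:,::-1])
# scanner ends: points around axis along tool x
m=(d>0)&(abs(A[...,1])<.02)&(abs(A[...,0])<.1)&(abs(A[...,0])>.04)&(A[...,2]<0)&(A[...,2]>-.07)
P=A[m];print(m.sum(),P.min(0).round(4),P.max(0).round(4))
for a in np.arange(-.09,.09,.01):
    k=P[(P[:,0]>=a)&(P[:,0]<a+.01)]
    if len(k):print(round(a,2),len(k),"top z",k[:,2].min().round(4),"world",(k[:,2].min()*-1+p[2]).round(4))
```

```text
t 9.35 tcp [0.5984 0.3279 0.1342] yaw y 0.6137 z [-0.002 -0.002 -1.   ] F [ 0.1 -0.1 -1.1] gap 0.0307 gf 79.3 q7 0.16
1216 [-0.0858 -0.016  -0.0567] [ 0.0803  0.0169 -0.0284]
-0.09 50 top z -0.0493 world 0.1835
-0.08 22 top z -0.0489 world 0.1831
-0.06 7 top z -0.0527 world 0.1869
-0.05 19 top z -0.0551 world 0.1892
0.04 324 top z -0.0567 world 0.1909
0.05 237 top z -0.0536 world 0.1878
0.06 250 top z -0.0536 world 0.1878
0.07 296 top z -0.0536 world 0.1878
0.08 11 top z -0.0425 world 0.1767
```

View pics/s5.png

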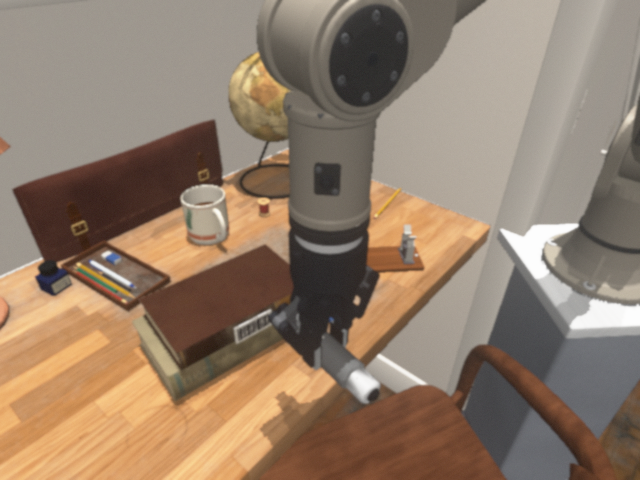

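The lens end points at the label, at about (253,325), and the scanner sits level and centred in the grip with its axis 40 mm above the TCP reading. Next I lower it to axis height 76 mm and hold.

Emit:
drive_tool --pt "0 0 0 -0.02 -0.07" --pt "0 0 0 -0.03 0" --pt "0 0 0 -0.03 0" --pt "0 0 0 -0.03 0" --pt "0 0 0 -0.03 0" --pt "0 0 0 -0.03 0" --pt "0 0 0 -0.02 0" --pt "0 0 0 -0.006 0" --pt "0 0 0 0 0" --pt "0 0 0 0 0"

```text
t: 10.4
tcp_pos: [0.5997, 0.3296, 0.0384]
tool_rot: [0.464, 0.886, 0.001, 0.0]
force: [-0.8, 0.2, -1.1]
finger_gap: 0.0303
grasp_force: 79.3
```

Run:
```python
from h import *
p,R=st()
h=-R[:,0];lens=p+np.array([0,0,.04])+.086*h
lab=np.array([.6932,.1913,.076]);x=np.array([.567,-.823,0])
r=lab-lens;print("x",r@h,"y",r@np.cross([0,0,1],h),"z",r[2],"ang",np.arccos(h@x))
```

```text
t 10.4 tcp [0.5997 0.3296 0.0384] yaw y 0.6056 z [ 0.001  0.001 -1.   ] F [-0.8  0.2 -1.1] gap 0.0303 gf 79.3 q7 0.17
x 0.08098710114432978 y -0.0018344264753768422 z -0.0024634032196379635 ang 0.03446613322768245
```

Emit:
drive_tool --pt "0 0 0 0 0" --pt "0 0 0 0 0" --pt "0 0 0 0 0" --pt "0 0 0 0 0" --pt "0 0 0 0 0" --pt "0 0 0 0 0" --pt "0 0 0 0 0" --pt "0 0 0 0 0" --pt "0 0 0 0 0" --pt "0 0 0 0 0"

```text
t: 11.4
tcp_pos: [0.599, 0.3293, 0.0377]
tool_rot: [0.464, 0.886, 0.0, 0.0]
force: [-0.2, 0.1, -1.6]
finger_gap: 0.0304
grasp_force: 79.3
```

Run:
```python
from h import *
p,R=st()
im,d=ctrl.camera("side");C=cloud("side",d);A=(C-p)@R
m=(d>0)&(abs(A[...,1])<.02)&(abs(A[...,0])<.1)&(abs(A[...,0])>.04)&(A[...,2]<0)&(A[...,2]>-.07)
P=A[m];print(m.sum(),P.min(0).round(4),P.max(0).round(4))
for a in (-.09,-.07,.05,.06,.07):
    k=P[(P[:,0]>=a)&(P[:,0]<a+.01)]
    if len(k):print(a,len(k),k[:,2].min().round(4))
```

```text
t 11.4 tcp [0.599  0.3293 0.0377] yaw y 0.6055 z [ 0.  0. -1.] F [-0.2  0.1 -1.6] gap 0.0304 gf 79.3 q7 0.17
1120 [-0.0864 -0.0152 -0.0568] [ 0.0801  0.0168 -0.0307]
-0.09 59 -0.05
-0.07 67 -0.0531
0.05 198 -0.0543
0.06 218 -0.0537
0.07 236 -0.0532
```

Emit:
drive_tool --pt "0 0 0 0 0" --pt "0 0 0 0 0" --pt "0 0 0 0 0" --pt "0 0 0 0 0" --pt "0 0 0 0 0" --pt "0 0 0 0 0" --pt "0 0 0 0 0" --pt "0 0 0 0 0" --pt "0 0 0 0 0" --pt "0 0 0 0 0"

```text
t: 12.45
tcp_pos: [0.599, 0.3293, 0.0377]
tool_rot: [0.464, 0.886, 0.0, 0.0]
force: [-0.4, -0.1, -0.7]
finger_gap: 0.0301
grasp_force: 79.3
```

Emit:
drive_tool --pt "0 0 0 0.02 0" --pt "0 0 0 0.03 0" --pt "0 0 0 0.05 0" --pt "0 0 0 0.05 0" --pt "0 0 0 0.05 0" --pt "0 0 0 0.02 0" --pt "0 0 0 0 0" --pt "0 0 0 0 0" --pt "0 0 0 0 0" --pt "0 0 0 0 0"

```text
t: 13.45
tcp_pos: [0.5982, 0.329, 0.1462]
tool_rot: [0.464, 0.886, -0.001, -0.001]
force: [-0.2, -0.0, -2.2]
finger_gap: 0.0301
grasp_force: 79.3
```

Emit:
drive_tool --pt "0 -0.0288 -0.075 0 0.655" --pt "0 -0.0288 -0.075 0 0.655" --pt "0 -0.0288 -0.075 0 0.655" --pt "0 -0.0288 -0.075 0 0.655" --pt "0 -0.0288 -0.075 0 0.655" --pt "0 -0.0288 -0.075 0 0.655" --pt "0 -0.0288 -0.075 0 0.655" --pt "0 -0.0288 -0.075 0 0.655" --pt "0 -0.0288 -0.075 0 0.655" --pt "0 -0.0288 -0.075 0 0.655"

```text
t: 14.45
tcp_pos: [0.4539, -0.0472, 0.1473]
tool_rot: [-0.011, 1.0, 0.0, -0.0]
force: [0.8, 0.0, -0.9]
finger_gap: 0.0301
grasp_force: 79.5
```

Run:
```python
from h import *
p,R=st();im,d=ctrl.camera("wrist");cv2.imwrite("pics/w6.png",im[:,:,::-1]);np.savez("pics/w6",im=im,p=p,R=R)
```

```text
t 14.45 tcp [ 0.4539 -0.0472  0.1473] yaw y 1.5921 z [-0.001  0.    -1.   ] F [ 0.8  0.  -0.9] gap 0.0301 gf 79.5 q7 1.64
```

View pics/w6.png

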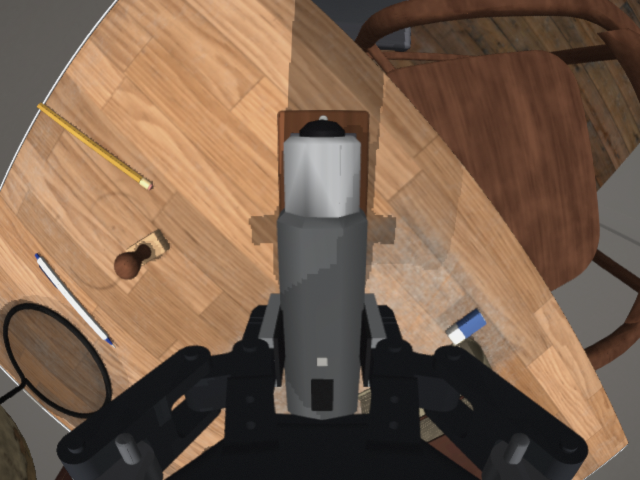

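The wrist view shows the scanner aligned over the holder. The holder's near-end base corners are at (278,111) and (370,111), and the knob end is at (322,130).

Run:
```python
from h import *
f=np.load("pics/w6.npz");p,R,im=f["p"],f["R"],f["im"].astype(int)
for v in(118,130,150,170,190,205):
    g=im[v];e=g[:,0]-g[:,2];gr=np.abs(np.diff(g.sum(1)))
    L=255+np.argmax(gr[255:283]);Rr=355+np.argmax(gr[355:385])
    W=wray([[L+.5,v],[Rr+.5,v]],.01,p,R);print(v,L,Rr,gr[L],gr[Rr],W[:,:2].round(4).tolist(),W[:,:2].mean(0).round(4),np.linalg.norm(W[0]-W[1]).round(4))
W=wray([[278,111],[370,111],[324,111]],.01,p,R);print(W.round(4))
# top cam now: holder rect not occluded? use original: clip ends in colour
t=np.load("pics/top0p.npy");C=cloud("top",np.load("pics/top0.npy"));v,u=np.mgrid[:480,:640]
for b in((320,362,262,292),(320,362,322,347)):
    m=(u>b[0])&(u<b[1])&(v>b[2])&(v<b[3])&(C[...,2]>.05)&(C[...,2]<.09);P=C[m];print(np.c_[P.min(0),P.max(0),P.mean(0)].round(4).tolist())
```

```text
118 276 368 144 81 [[0.3723, -0.0864], [0.3705, -0.011]] [ 0.3714 -0.0487] 0.0755
130 277 368 142 96 [[0.3823, -0.0855], [0.3805, -0.0106]] [ 0.3814 -0.0481] 0.0749
150 277 375 123 115 [[0.399, -0.0854], [0.397, -0.004]] [ 0.398  -0.0447] 0.0814
170 277 359 175 85 [[0.4159, -0.0854], [0.4144, -0.0168]] [ 0.4152 -0.0511] 0.0686
190 278 367 146 72 [[0.4331, -0.0846], [0.4313, -0.0092]] [ 0.4322 -0.0469] 0.0754
205 278 366 183 83 [[0.4462, -0.0847], [0.4444, -0.0093]] [ 0.4453 -0.047 ] 0.0753
[[ 0.3664 -0.0852  0.01  ]
 [ 0.3646 -0.0099  0.01  ]
 [ 0.366  -0.0476  0.01  ]]
[[0.5076, 0.5221, 0.5146], [-0.0676, -0.0227, -0.0444], [0.0505, 0.0765, 0.0662]]
[[0.3876, 0.4021, 0.3953], [-0.0701, -0.0257, -0.0476], [0.0512, 0.0761, 0.0667]]
```

Emit:
drive_tool --pt "0 0.002 0.0016 -0.02 0" --pt "0 0 0 -0.03 0" --pt "0 0 0 -0.03 0" --pt "0 0 0 -0.03 0" --pt "0 0 0 -0.03 0" --pt "0 0 0 -0.02 0" --pt "0 0 0 -0.02 0" --pt "0 0 0 -0.004 0" --pt "0 0 0 0 0" --pt "0 0 0 0 0" --grip_force 110

```text
t: 15.5
tcp_pos: [0.4566, -0.0448, 0.0562]
tool_rot: [-0.009, 1.0, 0.0, 0.001]
force: [-0.3, 0.6, -1.0]
finger_gap: 0.0298
grasp_force: 112.4
```

Run:
```python
from h import *
p,R=st();im,d=ctrl.camera("side");S=cloud("side",d)
im2,d2=ctrl.camera("top")
cv2.imwrite("pics/s7.png",np.hstack([cv2.resize(im[190:290,320:440],(420,350)),cv2.resize(im2[245:365,280:400],(350,350))])[:,:,::-1])
```

```text
t 15.5 tcp [ 0.4566 -0.0448  0.0562] yaw y 1.5881 z [ 0.001  0.    -1.   ] F [-0.3  0.6 -1. ] gap 0.0298 gf 112.4 q7 1.69
```

View pics/s7.png

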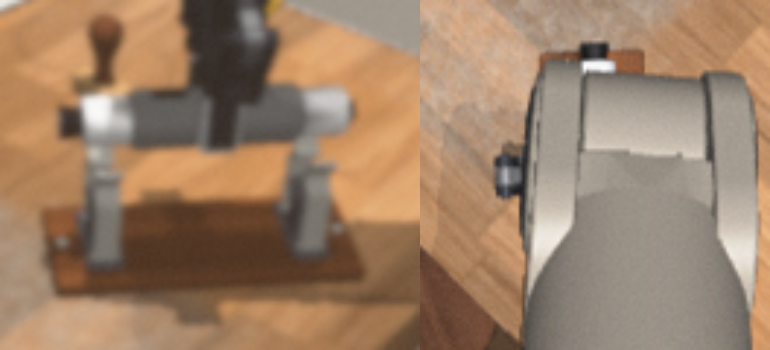

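The side crop shows both metal ends right above their clips, at (105,130) and (325,115). I'll press down now.

Emit:
drive_tool --pt "0 -0.002 -0.003 -0.01 0" --pt "0 0 0 -0.01 0" --pt "0 0 0 -0.01 0" --pt "0 0 0 -0.01 0" --pt "0 0 0 -0.006 0" --pt "0 0 0 -0.006 0" --pt "0 0 0 -0.006 0" --pt "0 0 0 -0.006 0" --pt "0 0 0 -0.006 0" --pt "0 0 0 0 0"

```text
t: 16.6
tcp_pos: [0.4566, -0.0464, 0.0211]
tool_rot: [-0.009, 1.0, -0.0, 0.001]
force: [3.7, 0.0, 0.5]
finger_gap: 0.0293
grasp_force: 112.9
```

```bash
python3 -c "
from h import *
st()"
```

```text
t 16.6 tcp [ 0.4566 -0.0464  0.0211] yaw y 1.5881 z [ 0.003 -0.    -1.   ] F [3.7 0.  0.5] gap 0.0293 gf 112.9 q7 1.72
```

Emit:
drive_tool --pt "0 0 0 -0.006 0" --pt "0 0 0 -0.006 0" --pt "0 0 0 -0.006 0" --pt "0 0 0 -0.006 0" --pt "0 0 0 -0.004 0" --pt "0 0 0 -0.004 0" --pt "0 0 0 0 0" --pt "0 0 0 0 0" --pt "0 0 0 0 0" --pt "0 0 0 0 0"

```text
t: 17.6
tcp_pos: [0.4533, -0.0463, 0.0081]
tool_rot: [-0.008, 1.0, 0.001, -0.002]
force: [-14.1, 0.7, 46.0]
finger_gap: 0.0296
grasp_force: 118.8
```

```bash
cat > chk.py <<'E'
from h import *
p,R=st()
im,d=ctrl.camera("side");C=cloud("side",d)
c,s=np.cos(.019),np.sin(.019);A=(C-[.4552,-.0464,0])@np.array([[c,-s,0],[s,c,0],[0,0,1]])
m=(d>0)&(abs(A[...,1])<.02)&(abs(A[...,0])<.1)&(A[...,2]>.03)&(A[...,2]<.09)
P=A[m];print(P[:,0].min().round(4),P[:,0].max().round(4))
for a in np.arange(-.09,.09,.01):
    k=P[(P[:,0]>=a)&(P[:,0]<a+.01)]
    if len(k):print(round(a,2),len(k),"z95",np.percentile(k[:,2],95).round(4),"y",k[k[:,2]>np.percentile(k[:,2],80),1].mean().round(4))
E
python3 chk.py
```

```text
t 17.6 tcp [ 0.4533 -0.0463  0.0081] yaw y 1.5874 z [-0.005  0.002 -1.   ] F [-14.1   0.7  46. ] gap 0.0296 gf 118.8 q7 1.73
-0.08 0.0853
-0.08 33 z95 0.0602 y 0.0001
-0.07 62 z95 0.0698 y -0.0062
-0.06 114 z95 0.0689 y -0.0092
-0.05 75 z95 0.0645 y 0.001
-0.04 79 z95 0.064 y 0.0014
-0.03 57 z95 0.0628 y 0.0089
-0.02 32 z95 0.0581 y 0.014
-0.01 4 z95 0.0861 y -0.0188
-0.0 41 z95 0.0743 y -0.0163
0.01 104 z95 0.0843 y 0.003
0.02 80 z95 0.065 y 0.0015
0.03 88 z95 0.0645 y 0.0011
0.04 84 z95 0.0644 y 0.0017
0.05 69 z95 0.07 y -0.0154
0.06 110 z95 0.0697 y -0.0039
0.07 52 z95 0.0596 y 0.0024
0.08 31 z95 0.0578 y 0.0031
```

The scanner is seated: body top at 64 mm (axis 48), and 46 N of push against the saddles. I'll ease the push and open.

Emit:
drive_tool --pt "0 0 0 0.004 0" --pt "0 0 0 0.001 0" --pt "0 0 0 0 0" --pt "1 0 0 0 0" --pt "1 0 0 0 0" --pt "1 0 0 0 0" --pt "1 0 0 0 0" --pt "1 0 0 0 0" --pt "1 0 0 0 0" --pt "1 0 0 0 0"

```text
t: 18.65
tcp_pos: [0.455, -0.0464, 0.0072]
tool_rot: [-0.009, 1.0, 0.0, -0.0]
force: [-0.4, -0.2, 0.2]
finger_gap: 0.0853
grasp_force: 0.0
```

Emit:
drive_tool --pt "1 0 0 0.01 0" --pt "1 0 0 0.02 0" --pt "1 0 0 0.04 0" --pt "1 0 0 0.05 0" --pt "1 0 0 0.06 0" --pt "1 0 0 0.06 0" --pt "1 0 0 0.04 0" --pt "1 0 0 0.02 0" --pt "1 0 0 0 0" --pt "1 0 0 0 0"

```text
t: 19.65
tcp_pos: [0.4544, -0.0463, 0.1567]
tool_rot: [-0.009, 1.0, 0.0, -0.001]
force: [-0.3, -0.2, -0.2]
finger_gap: 0.0853
grasp_force: 0.0
```

```bash
python3 chk.py
python3 - <<'E'
from h import *
im=ctrl.camera("side")[0];w=ctrl.camera("wrist")[0]
cv2.imwrite("pics/s8.png",np.hstack([cv2.resize(im[200:300,310:430],(420,350)),cv2.resize(w[50:400,150:500],(350,350))])[:,:,::-1])
E
```

```text
t 19.65 tcp [ 0.4544 -0.0463  0.1567] yaw y 1.5881 z [-0.001  0.    -1.   ] F [-0.3 -0.2 -0.2] gap 0.0853 gf 0.0 q7 1.63
-0.0802 0.0853
-0.09 2 z95 0.0518 y 0.0013
-0.08 33 z95 0.061 y -0.0003
-0.07 66 z95 0.0702 y -0.0114
-0.06 111 z95 0.0709 y -0.0076
-0.05 72 z95 0.0642 y 0.0023
-0.04 85 z95 0.0641 y -0.0
-0.03 80 z95 0.0644 y 0.0002
-0.02 82 z95 0.0647 y 0.0032
-0.01 86 z95 0.0641 y 0.0005
-0.0 79 z95 0.0646 y -0.0002
0.01 87 z95 0.0642 y 0.0022
0.02 84 z95 0.065 y 0.0016
0.03 86 z95 0.0649 y 0.0024
0.04 84 z95 0.0642 y 0.0014
0.05 65 z95 0.0702 y -0.0177
0.06 100 z95 0.0686 y -0.0082
0.07 52 z95 0.0589 y 0.0013
0.08 32 z95 0.0579 y 0.0023
```

View pics/s8.png

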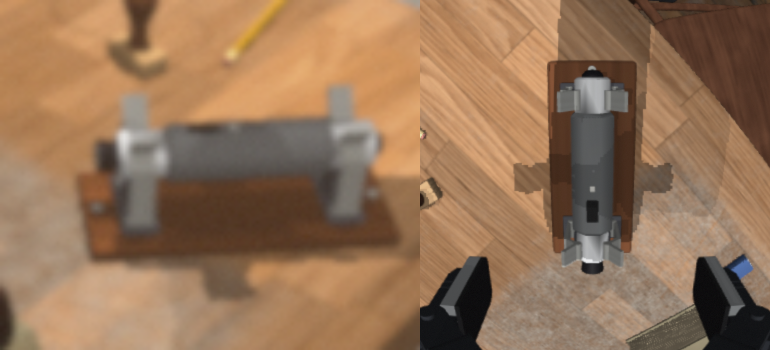

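The pictures show the scanner level between both clips with the jaws closed over its ends, centred on the base, and the gripper clear. Its top is at 64.5 mm along its whole length, as expected when seated.

```bash
python3 -c "
from bench import ctrl
print(ctrl.hand_in())"
```

```text
the job is handed in; nothing more can be done
None
```

The job is handed in, though no verdict came back: I held the scanner about 81 mm from the label for roughly 2 s, then snapped it into both clips and released it, without touching the books or bystanders as far as I could tell.

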